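# Show the bench camera the next ring job and save it

### The job

Log the next job for the overhead bench camera: point at the largest of the three rings on the sorting board, with the fingertips about two centimetres above it, and hold still there for two seconds; then point in the same way, for two seconds, at the head of the wooden mallet it is to be trued with; then press the push button on the camera's control box fully down to save the job, and let it come back up. Do not come down over the other two rings or the steel hammer's head, and touch, move or lift none of the rings and tools, nor the sorting board.

Things in the scene. Friction and masses are not known exactly. Their poses are not given: they have to be found in the camera images.
- ring_large: the largest ring: plain steel band lying flat (hole upward) on the sorting board, outer diameter 32 mm, hole 26 mm, 16 mm high; origin at the centre of its underside, z up, so its top is 16 mm above it. Pointed at when the tool point (TCP) is within 18 mm of its axis horizontally, and 30 to 75 mm above the origin. Loose, about 30 g
- ring_medium: another steel ring lying flat on the same board, outer diameter 24 mm, 6 mm high; origin at the centre of its underside. Not to be pointed at
- ring_small: the smallest steel ring lying flat on the same board, outer diameter 19 mm, 5 mm high; origin at the centre of its underside. The three rings lie in a row about 85 mm apart, in any order
- mallet: wooden mallet lying on the bench: pale barrel head, 45 mm diameter, 80 mm long along its own y; 20 mm thick handle, 200 mm along its own +x (about away from the robot). Origin on the bench under the head's middle, z up; the head's top is 45 mm above it. Pointed at when the tool point (TCP) is within 28 mm of the origin along x, 44 mm along y, and 58 to 105 mm above it. Loose
- hammer: small steel ball-peen hammer lying on the bench: head 68 mm long along its own y, 26 mm high, thin wooden handle 200 mm along its own +x. Origin on the bench under the head's middle. Mallet, hammer and control box are in a row beyond the sorting board, about 180 mm apart, in any order. Not to be pointed at
- save (a joint): travel of the push button, m: 0 up, 0.006 fully down; a spring brings it back; fully down takes about 5 N
- save_top (a point): centre of the top of the push button: a round grey button 30 mm in diameter in a black housing on top of a fixed grey control box (80 x 90 mm, 40 mm high); it is pressed straight down
- board: the sorting board, fixed: flat piece of wood 100 (x) x 270 (y) x 12 mm on which the rings lie; origin at the centre of its underside
- file: flat file with a wooden handle, about 220 mm long, 18 mm high, lying to the robot's right; bystander; origin on the bench under its middle
- pliers: pliers, about 145 mm long, 14 mm high, lying to the robot's left; bystander; origin on the bench under the pivot
- bench_block: square steel bench block 65 x 65 x 22 mm to the right; bystander; origin at the centre of its underside
- jar: glass jar with a steel lid, 64 mm in diameter, 75 mm high, at the right; bystander; origin at the centre of its underside
- tool_tin: steel tin 72 mm in diameter, 90 mm high, with tool handles standing out to 165 mm, at the left; bystander; origin at the centre of its underside

How it is judged (in metres and radians):
On the way, in this order (a step that is already met when the one before it is completed fails the run):
1. the tool point dwells just above the largest ring (1.5 s) (horizontal distance between the grasp point and ring_large below 0.018 m and z of the grasp point in the frame of ring_large between 0.03 and 0.075 m), for 1.5 s.
2. then the tool point dwells just above the mallet's head (1.5 s) (x of the grasp point in the frame of mallet between -0.028 and 0.028 m and y of the grasp point in the frame of mallet between -0.044 and 0.044 m and z of the grasp point in the frame of mallet between 0.058 and 0.105 m), for 1.5 s.
3. then the button is pressed fully down (value of joint save above 0.005 m), for 0.05 s.
At the end, for the whole second after the job is handed in: The button is back up (less than 1.5 mm down); the three rings, the mallet and the hammer lie within 10 mm of where they were at the start and the other tools within 20 mm, all at rest (value of joint save below 0.0015 m and distance of each of ring_large, ring_medium, ring_small, mallet, hammer from where it was at the start of the episode below 0.01 m and distance of each of file, pliers, bench_block, jar, tool_tin from where it was at the start of the episode below 0.02 m and linear speed of each of ring_large, ring_medium, ring_small, mallet, hammer, file, pliers, bench_block, jar, tool_tin below 0.02 m/s); the robot touches nothing.
It fails at once if a ring, the mallet or the hammer is touched (contact force between any of the arm, the fingers and ring_large above 0.3 N or contact force between any of the arm, the fingers and ring_medium above 0.3 N or contact force between any of the arm, the fingers and ring_small above 0.3 N or contact force between any of the arm, the fingers and mallet above 0.3 N or contact force between any of the arm, the fingers and hammer above 0.3 N).
It fails at once if a ring, the mallet or the hammer is moved or lifted by more than 10 mm (distance of any of ring_large, ring_medium, ring_small, mallet, hammer from where it was at the start of the episode above 0.01 m).
It fails at once if a bystander is touched, moved or lifted (contact force between any of the arm, the fingers and file above 0.3 N or distance of any of file, pliers, bench_block, jar, tool_tin from where it was at the start of the episode above 0.02 m or contact force between any of the arm, the fingers and pliers above 0.3 N or contact force between any of the arm, the fingers and bench_block above 0.3 N or contact force between any of the arm, the fingers and jar above 0.3 N or contact force between any of the arm, the fingers and tool_tin above 0.3 N).
It fails at once if the sorting board is touched (contact force between any of the arm, the fingers and board above 0.3 N).
It fails at once if the tool point comes down over one of the other rings or the hammer's head (within 25 mm of its middle and less than 55 mm above a ring's underside or 75 mm above the bench at the hammer) ((horizontal distance between the grasp point and ring_medium below 0.025 m and z of the grasp point in the frame of ring_medium below 0.055 m) or (horizontal distance between the grasp point and ring_small below 0.025 m and z of the grasp point in the frame of ring_small below 0.055 m) or (horizontal distance between the grasp point and hammer below 0.025 m and z of the grasp point in the frame of hammer below 0.075 m)).
It also fails if it takes over 53 s, if anything falls off the work surface, if the arm or the gripper's body presses on something with over 40 N, if the wrist force passes 120 N, or if a joint passes its speed limit or range.

### The arm

A 6-joint arm with a two-finger parallel gripper is mounted at the origin on the work surface. World frame = base frame: x ahead of the robot, y to its left, z up, the work surface at z = 0. Lengths are in mm, angles in rad, forces in N, time in s.
With the tool pointing down it reaches from about 325 to 875 mm from the base axis. Payload 4.4 kg.
Tool frame: the origin (TCP) lies between the finger pads, 19 mm behind the fingertips; this is the grasp point; z points along the fingers, y is the line along which they close (so a half turn about z gives the same grasp; the last joint's range is limited). The gripper opens to 85 mm and grips with 20 to 120 N. Pads are 22 mm wide; open, the fingers measure 114 mm over their backs; the gripper's body (76 mm by 85 mm) begins 54 mm behind the grasp point. The pads swing forward as they close: fully open they stand 13 mm farther back than shut.
Start: joints at [-1.486, 0.207, 1.542, -0, 1.393, -0.15], TCP at [134.319, -559.094, 249.982] pointing down, gripper open.
Joint ranges: [-2.73, 2.73], [-0.86, 2.22], [0.23, 2.46], [-1.11, 4.25], [0.08, 2.63], [-2.82, 2.82]. Speed limits (rad/s): [2.79, 2.79, 3.14, 3.14, 3.14, 3.14].

### API

Orientations are given as [roll, pitch, yaw] about the fixed x, y, z axes, in that order (R = Rz(yaw) Ry(pitch) Rx(roll)).
In Python, from workcell import r gives the robot as it stands.
- The arm moves only by the shell command python3 -m crank 'ROWS' [OPENING] [FORCE]. ROWS is JSON, a list of rows, each a list of 2 entries, a list of its own where there are three numbers: the shift along the world's x, y, z in units of 30 mm (1.0 is 30 mm), then the turn, a rotation vector about the world's x, y, z in units of 8 degrees (1.0 is 8 degrees). In form: [[[x, y, z], [wx, wy, wz]], ...]. A call has 1 to 20 rows; each row shifts and turns the commanded pose from where the row before left it; what a row does not reach is not made up. A row lasts 1/10 s, in which the tool goes at most 50 mm and 8.59 degrees, less where a joint would pass 70% of its speed; a pose out of reach is approached as far as the arm can. A call is refused whole if a number of a shift passes 1 or a number of a turn 1, either way. A call with a gripper value outside its range is refused whole. OPENING is the opening, from 0 (shut) to 1 (fully open), set as the call begins (- or left out, the last holds). The fingers move at their own pace and stop on an object; FORCE is the grip in N (left out, the last holds). Time passes only in rows, so rows that do not move let the fingers close. It gives the time, the measured TCP pose, the force, the opening and the grip force at its end, in the units of the state.
- r.get_state(): the state, without advancing time (a new reading comes with each control period).
- r.read_camera(name): name is "scene" or "side" or "wrist"; returns a dict with "pixels" (384x512x3 uint8, blue, green, red), "z_map" (384x512 float32, mm along the optical axis (not along the pixel's ray), 0 where there is no reading), "vfov" (degrees; the focal length in pixels is half the picture's height over the tangent of half this angle, whatever the lens; pixels are square), "cx", "cy" (the principal point, pixels), "R" (3x3) and "t" (3): a world point X has camera coordinates R X + t. Camera axes: x right, y down, z forward; pixel columns grow to the right and rows downward; lengths in mm; the calibration is good to about 2 mm. The wrist camera is an equidistant fisheye: a pixel r from the principal point sees the ray r / f radians off the axis. A picture is of the moment at which its call begins.
- r.job_done(): hands the job in; it is judged then, once.
The state is a dict: "clock": time; "qpos": joint angles; "dq": joint speeds; "joint_efforts": joint torques, N m; "position": TCP position; "tcp_rot": TCP orientation; "wrist_force": force on the tool from outside, world axes, zero at the start; "moment": the same for the moment, N m; "finger_gap": finger opening in mm; "finger_force": force on a finger pad.
Only numpy, scipy, OpenCV 4.12 (cv2) and the standard library are available. Lean on these libraries where they do the work, as an engineer would, in place of code of your own. Each camera call takes 0.05 s, during which the arm holds its last target. There are 200 camera calls.

## Working session

There is one attempt and no reset: what is moved stays moved. The work goes in short steps, Python scripts to look and compute and a shell command to move; the robot and the scene stay as the last step left them, time stands still between calls to the robot, and variables do not carry over. Pictures are saved under pics/ and viewed, at most 10 in all, crops included, and the job is handed in when it is done.

```bash
mkdir -p pics
cat > h.py <<'E'
import numpy as np, cv2, pickle
from workcell import r
def take(n):
    c=r.read_camera(n); pickle.dump(c,open(f'pics/{n}.pkl','wb')); return c
def load(n): return pickle.load(open(f'pics/{n}.pkl','rb'))
def pt(c,u,v):
    f=192/np.tan(np.radians(c['vfov'])/2); z=np.median(c['z_map'][v-1:v+2,u-1:u+2])
    p=np.array([(u-c['cx'])/f*z,(v-c['cy'])/f*z,z]); return np.array(c['R']).T@(p-np.array(c['t']))
E
python3 - <<'E'
from h import *
for n in ('scene','side'):
    c=take(n); cv2.imwrite(f'pics/{n}1.png',cv2.resize(c['pixels'],(800,600),interpolation=cv2.INTER_CUBIC)); print(n,c['vfov'],np.array(c['R']).T@-np.array(c['t']))
print(r.get_state())
E
```

```text
scene 54.81709212675317 [1153.24587972  327.0481583   718.27607612]
side 44.77908711656124 [-252.87571177  967.29514577  843.09817862]
{'clock': 0.1, 'qpos': array([-1.48551392e+00,  2.07391087e-01,  1.54283777e+00,  7.05818005e-06,
        1.39349028e+00, -1.50485255e-01]), 'dq': array([-0.00172299, -0.00182239, -0.00341158, -0.00100266, -0.00086913,
       -0.00096053]), 'joint_efforts': array([-7.37413648e-04, -3.84090865e+01, -2.92548788e+01, -3.07159371e-04,
        4.86803823e-03,  5.62459050e-06]), 'position': array([ 134.2569089 , -558.4342567 ,  248.89720594]), 'tcp_rot': array([-3.13949124e+00, -3.25664264e-04,  2.35766066e-01]), 'wrist_force': array([ 4.12395294e-04,  2.54319173e-01, -7.15966572e-01]), 'moment': array([0.0025078 , 0.01286291, 0.01568794]), 'finger_force': 0.0, 'finger_gap': 85.47278312529347}
```

View pics/scene1.png

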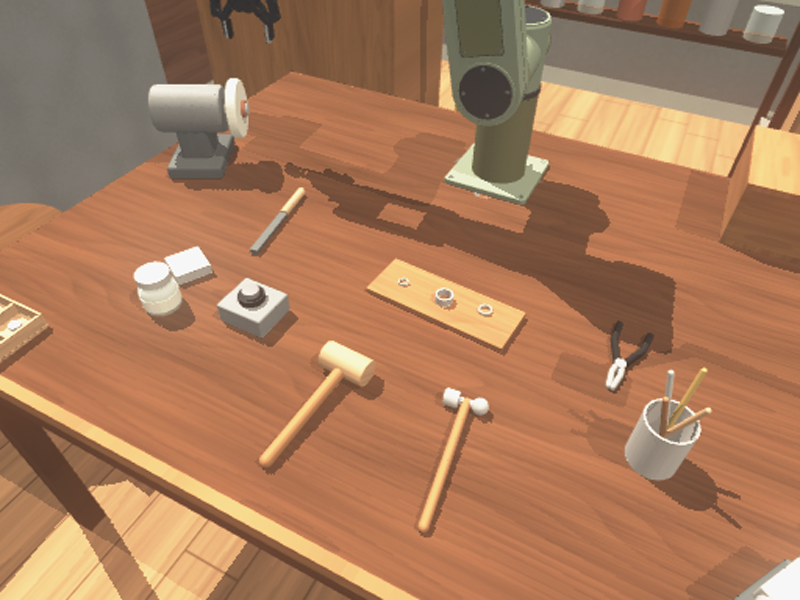

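View pics/side1.png

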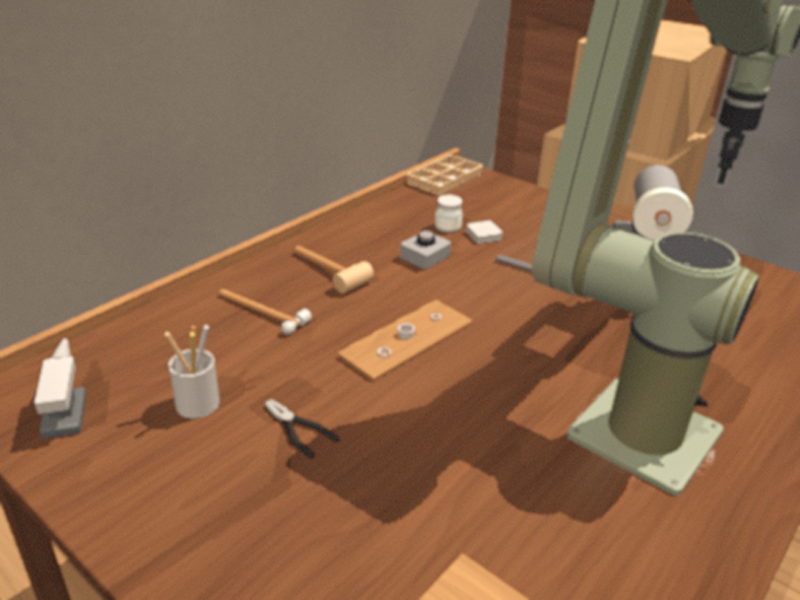

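The scene picture (800x600) shows the largest (tallest) ring in the middle of the board at about (444,297). The mallet head is at (347,363), the button at (250,292) and the hammer head at (465,402). The side view agrees on the layout.

Run:
```python
from h import *
c=load('scene'); im=c['pixels']
crop=im[155:275,135:335]; cv2.imwrite('pics/crop1.png',cv2.resize(crop,None,fx=4,fy=4,interpolation=cv2.INTER_CUBIC))
def blob(c,uv,rad,zlo,zhi,name):
    H,W=c['z_map'].shape; v,u=np.mgrid[:H,:W]; f=192/np.tan(np.radians(c['vfov'])/2); z=c['z_map']
    P=np.stack([(u-c['cx'])/f*z,(v-c['cy'])/f*z,z],-1).reshape(-1,3)
    X=((P-np.array(c['t']))@np.array(c['R'])).reshape(H,W,3)
    m=(np.hypot(u-uv[0],v-uv[1])<rad)&(X[...,2]>zlo)&(X[...,2]<zhi)&(z>0)
    q=X[m]; print(name,len(q),'min',q.min(0).round(),'max',q.max(0).round(),'mean',q.mean(0).round(1),'rect',cv2.minAreaRect(q[:,:2].astype(np.float32)))
k=.64
for n,L in (('scene',dict(ring=(444,297,14),r1=(403,282,9),r2=(485,310,10),mal=(347,363,32),btn=(250,292,20),ham=(465,402,30),box=(253,306,45),board=(445,305,100))),
            ('side',dict(ring=(406,330,14),r1=(436,317,9),r2=(384,352,10),mal=(352,277,26),btn=(426,238,16),ham=(297,322,22),box=(425,250,34),board=(406,340,80)))):
    c=load(n); print(n)
    zs=dict(ring=(21,35),r1=(14,25),r2=(14,25),mal=(28,60),btn=(52,80),ham=(14,40),box=(30,47),board=(7,16))
    for a,(x,y,rr) in L.items():
        try: blob(c,(x*k,y*k),rr*k,*zs[a],a)
        except Exception as e: print(a,'none')
    for a,(x,y,rr) in L.items(): print(a,pt(c,int(x*k),int(y*k)).round())
```

```text
scene
ring 47 min [446.  53.  21.] max [479.  85.  29.] mean [463.   69.6  24.9] rect ((461.7247009277344, 68.87181854248047), (33.385799407958984, 27.463550567626953), 23.878679275512695)
r1 15 min [437. -23.  14.] max [475.  -5.  18.] mean [453.9 -13.7  15.8] rect ((457.3321533203125, -13.138731002807617), (36.70802688598633, 17.627880096435547), 16.81031608581543)
r2 27 min [441. 132.  15.] max [466. 159.  18.] mean [455.2 144.4  16.1] rect ((454.2886962890625, 143.03302001953125), (22.209617614746094, 24.016605377197266), 60.3476448059082)
mal 519 min [651. -45.  28.] max [725.  38.  47.] mean [679.2  -0.8  38.1] rect ((688.0817260742188, -4.678836822509766), (81.10383605957031, 74.84840393066406), 85.50447845458984)
btn 94 min [ 616. -225.   52.] max [ 657. -192.   63.] mean [ 638.5 -206.3   58.7] rect ((638.5669555664062, -207.8568115234375), (29.788005828857422, 34.20675277709961), 40.17649841308594)
ham 319 min [636. 155.  14.] max [703. 221.  27.] mean [660.4 188.9  19.4] rect ((670.7467651367188, 189.80792236328125), (65.73623657226562, 66.26101684570312), 5.069405078887939
[... 1497 characters left out ...]
ax [690. 222.  27.] mean [647.7 189.4  19.3] rect ((647.42626953125, 189.66912841796875), (65.05731964111328, 61.259071350097656), 46.86771011352539)
box 245 min [ 589. -331.   30.] max [ 682. -157.   46.] mean [ 623.4 -195.    37.9] rect ((634.016845703125, -244.8031005859375), (89.1104736328125, 177.3852996826172), 2.5008413791656494)
board 1744 min [ 394. -176.    7.] max [657. 209.  16.] mean [459.2  75.7  10.8] rect ((528.090087890625, 15.50006103515625), (369.59100341796875, 256.02850341796875), 84.91932678222656)
ring [468.  60.  14.]
r1 [454. -20.  13.]
r2 [455. 140.  11.]
mal [654.  14.  37.]
btn [ 627. -198.   57.]
ham [640. 186.  15.]
box [ 611. -180.   38.]
board [450.  82.  12.]
```

View pics/crop1.png

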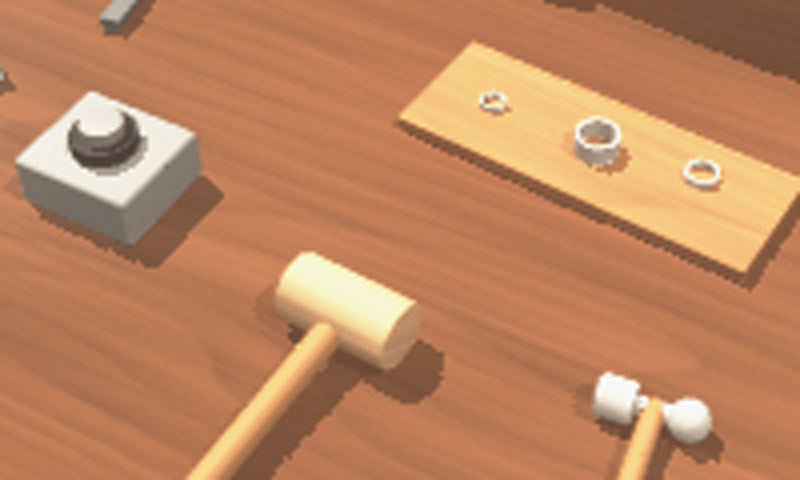

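The positions are consistent: the ring is at about (461,69.5) with its top at 28, the mallet head at about (671,-3) with its top at 46, and the button at about (635,-205) with its top at 62. I'll close the fingers and travel high.

```bash
python3 - <<'E'
from h import *
for n,uv,rad,zl,zh in (('scene',(222,232),22,43,60),('side',(225,177),18,43,60),('scene',(160,186),14,60,70),('side',(272,151),11,60,70)):
    c=load(n); H,W=c['z_map'].shape; v,u=np.mgrid[:H,:W]; f=192/np.tan(np.radians(c['vfov'])/2); z=c['z_map']
    X=((np.stack([(u-c['cx'])/f*z,(v-c['cy'])/f*z,z],-1)-np.array(c['t']))@np.array(c['R']))
    q=X[(np.hypot(u-uv[0],v-uv[1])<rad)&(X[...,2]>zl)&(X[...,2]<zh)]; print(n,len(q),q.mean(0).round(1),q.min(0).round(),q.max(0).round())
E
python3 -m crank '[[[0.6,1,0],[0,0,0]],[[0.6,1,0],[0,0,0]],[[0.6,1,0],[0,0,0]],[[0.6,1,0],[0,0,0]],[[0.6,1,0],[0,0,0]],[[0.6,1,0],[0,0,0]],[[0.6,1,0],[0,0,0]],[[0.6,1,0],[0,0,0]],[[0.6,1,0],[0,0,0]],[[0.6,1,0],[0,0,0]],[[0.6,1,0],[0,0,0]],[[0.4,1,0],[0,0,0]],[[0.4,1,0],[0,0,0]],[[0.4,1,0],[0,0,0]],[[0.4,1,0],[0,0,0]],[[0.4,1,0],[0,0,0]],[[0.4,1,0],[0,0,0]],[[0.4,1,0],[0,0,0]],[[0.4,1,0],[0,0,0]],[[0,0,0],[0,0,0]]]' 0
```

```text
scene 76 [671.2  -2.9  44. ] [661. -41.  43.] [682.  34.  47.]
side 29 [668.   -3.9  44.8] [659. -40.  43.] [678.  36.  49.]
scene 40 [ 636.2 -208.4   60.9] [ 624. -221.   60.] [ 649. -195.   63.]
side 14 [ 632.2 -207.6   61.3] [ 619. -221.   60.] [ 644. -194.   63.]
clock: 2.1
position: [428.7, 13.8, 249.6]
tcp_rot: [-3.14, 0.0, 0.241]
wrist_force: [-0.4, -0.2, -0.4]
finger_gap: -0.3
finger_force: 0.0
```

```bash
python3 -m crank '[[[0.54,0.93,0],[0,0,0]],[[0.54,0.93,0],[0,0,0]],[[0,0,-1],[0,0,0]],[[0,0,-1],[0,0,0]],[[0,0,-1],[0,0,0]],[[0,0,0],[0,0,0]],[[0,0,0],[0,0,0]]]'
python3 - <<'E'
from h import *
c=take('side'); cv2.imwrite('pics/side2.png',cv2.resize(c['pixels'][130:280,160:360],(800,600),interpolation=cv2.INTER_CUBIC))
E
```

```text
clock: 2.8
position: [460.3, 66.2, 159.8]
tcp_rot: [-3.141, 0.002, 0.235]
wrist_force: [1.5, 0.2, 0.8]
finger_gap: -0.2
finger_force: 0.0
```

View pics/side2.png

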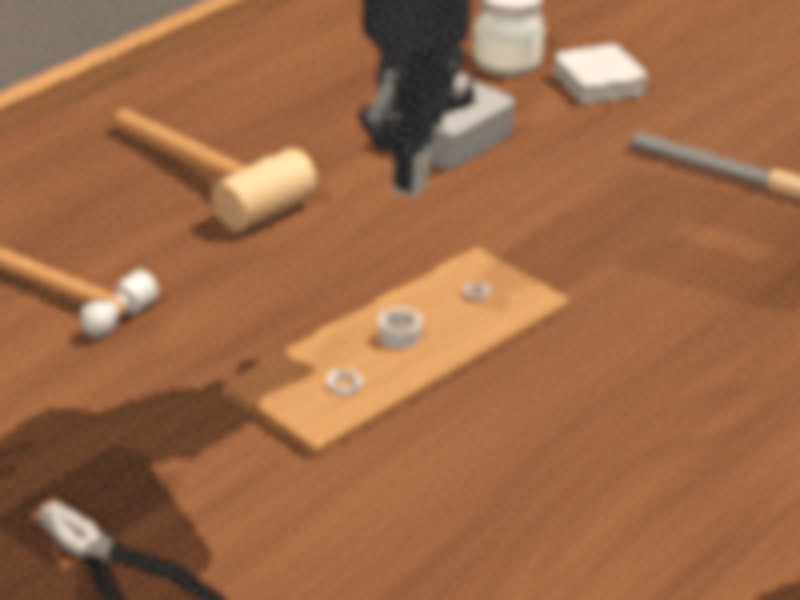

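The fingertips (408,190) are directly above the large ring (400,325). I'll shift +3 in y, go down 94 mm to z=66 and hold there.

```bash
python3 -m crank '[[[0,0.1,-0.8],[0,0,0]],[[0,0,-0.8],[0,0,0]],[[0,0,-0.8],[0,0,0]],[[0,0,-0.5],[0,0,0]],[[0,0,-0.2],[0,0,0]],[[0,0,0],[0,0,0]],[[0,0,0],[0,0,0]],[[0,0,0],[0,0,0]],[[0,0,0],[0,0,0]]]'
python3 -m crank '[[[0,0,0],[0,0,0]],[[0,0,0],[0,0,0]],[[0,0,0],[0,0,0]],[[0,0,0],[0,0,0]],[[0,0,0],[0,0,0]],[[0,0,0],[0,0,0]],[[0,0,0],[0,0,0]],[[0,0,0],[0,0,0]],[[0,0,0],[0,0,0]],[[0,0,0],[0,0,0]],[[0,0,0],[0,0,0]],[[0,0,0],[0,0,0]],[[0,0,0],[0,0,0]],[[0,0,0],[0,0,0]],[[0,0,0],[0,0,0]],[[0,0,0],[0,0,0]],[[0,0,0],[0,0,0]],[[0,0,0],[0,0,0]],[[0,0,0],[0,0,0]],[[0,0,0],[0,0,0]]]'
python3 - <<'E'
from h import *
c=take('scene'); cv2.imwrite('pics/scene3.png',cv2.resize(c['pixels'][100:250,190:390],(800,600),interpolation=cv2.INTER_CUBIC))
E
```

```text
clock: 3.75
position: [461.6, 69.7, 68.0]
tcp_rot: [3.141, -0.002, 0.236]
wrist_force: [-0.6, -0.3, 0.3]
finger_gap: 0.3
finger_force: 0.0
clock: 5.75
position: [460.7, 69.7, 67.0]
tcp_rot: [-3.142, 0.0, 0.236]
wrist_force: [-0.6, -1.0, -0.4]
finger_gap: 0.1
finger_force: 0.0
```

View pics/scene3.png

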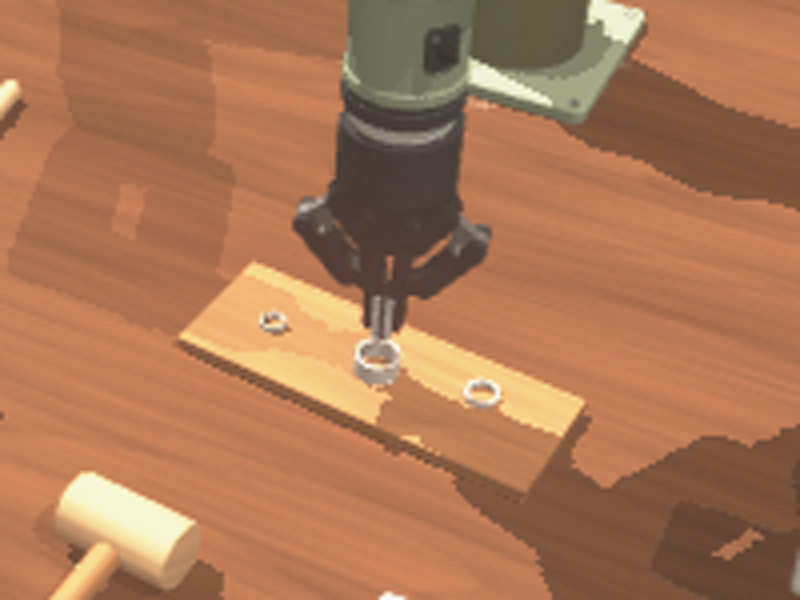

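The fingertips (383,335) are above the large ring (378,355), and it has not moved. Next I'll rise and cross to the mallet head.

```bash
python3 -m crank '[[[0,0,1],[0,0,0]],[[0,0,1],[0,0,0]],[[0,0,1],[0,0,0]],[[0,0,1],[0,0,0]],[[1,-0.35,0],[0,0,0]],[[1,-0.35,0],[0,0,0]],[[1,-0.35,0],[0,0,0]],[[1,-0.35,0],[0,0,0]],[[1,-0.35,0],[0,0,0]],[[1,-0.35,0],[0,0,0]],[[1,-0.35,0],[0,0,0]],[[0,0,0],[0,0,0]],[[0,0,0],[0,0,0]],[[0,0,-0.8],[0,0,0]],[[0,0,-0.8],[0,0,0]],[[0,0,0],[0,0,0]],[[0,0,0],[0,0,0]]]'
```

```text
clock: 7.5
position: [669.5, -3.2, 138.8]
tcp_rot: [-3.141, 0.002, 0.236]
wrist_force: [-0.1, -0.1, -0.2]
finger_gap: -0.0
finger_force: 0.0
```

```bash
python3 -m crank '[[[0,0,-0.8],[0,0,0]],[[0,0,-0.7],[0,0,0]],[[0,0,-0.3],[0,0,0]],[[0,0,0],[0,0,0]],[[0,0,0],[0,0,0]]]'
python3 - <<'E'
from h import *
c=take('scene'); cv2.imwrite('pics/scene4.png',cv2.resize(c['pixels'][135:285,130:330],(800,600),interpolation=cv2.INTER_CUBIC))
E
python3 -m crank '[[[0,0,0],[0,0,0]],[[0,0,0],[0,0,0]],[[0,0,0],[0,0,0]],[[0,0,0],[0,0,0]],[[0,0,0],[0,0,0]],[[0,0,0],[0,0,0]],[[0,0,0],[0,0,0]],[[0,0,0],[0,0,0]],[[0,0,0],[0,0,0]],[[0,0,0],[0,0,0]],[[0,0,0],[0,0,0]],[[0,0,0],[0,0,0]],[[0,0,0],[0,0,0]],[[0,0,0],[0,0,0]],[[0,0,0],[0,0,0]],[[0,0,0],[0,0,0]],[[0,0,0],[0,0,0]],[[0,0,0],[0,0,0]],[[0,0,0],[0,0,0]],[[0,0,0],[0,0,0]]]'
```

```text
clock: 8.0
position: [671.6, -3.8, 86.6]
tcp_rot: [3.141, -0.002, 0.236]
wrist_force: [0.5, -0.7, 0.4]
finger_gap: -0.0
finger_force: 0.0
clock: 10.05
position: [670.7, -3.8, 85.0]
tcp_rot: [3.142, -0.0, 0.236]
wrist_force: [0.0, -0.5, 0.2]
finger_gap: -0.2
finger_force: 0.0
```

View pics/scene4.png

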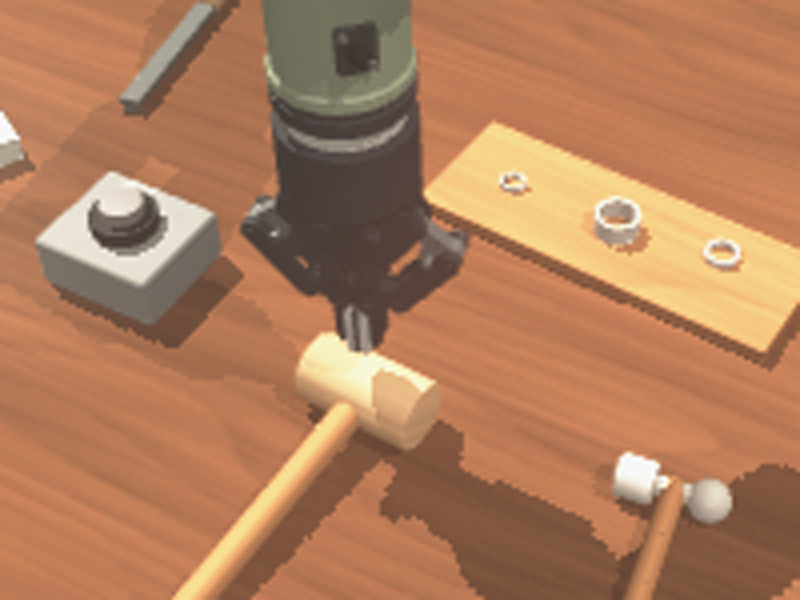

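The fingertips (360,345) hover over the mallet head (368,390) and nothing has been disturbed. Next is the button.

```bash
python3 -m crank '[[[0,0,1],[0,0,0]],[[0,0,1],[0,0,0]],[[0,0,1],[0,0,0]],[[-0.17,-0.97,0],[0,0,0]],[[-0.17,-0.97,0],[0,0,0]],[[-0.17,-0.97,0],[0,0,0]],[[-0.17,-0.97,0],[0,0,0]],[[-0.17,-0.97,0],[0,0,0]],[[-0.17,-0.97,0],[0,0,0]],[[-0.17,-0.97,0],[0,0,0]],[[0,0,0],[0,0,0]],[[0,0,-1],[0,0,0]],[[0,0,-1],[0,0,0]],[[0,0,-0.5],[0,0,0]],[[0,0,0],[0,0,0]],[[0,0,0],[0,0,0]]]'
python3 - <<'E'
from h import *
for n,a in (('scene',(110,220,80,240)),('side',(90,200,200,347))):
    c=take(n); cv2.imwrite(f'pics/{n}5.png',cv2.resize(c['pixels'][a[0]:a[1],a[2]:a[3]],None,fx=4,fy=4,interpolation=cv2.INTER_CUBIC))
E
```

```text
clock: 11.65
position: [635.5, -207.1, 100.5]
tcp_rot: [3.141, -0.001, 0.236]
wrist_force: [0.1, -0.8, 0.9]
finger_gap: 0.4
finger_force: 0.0
```

View pics/scene5.png

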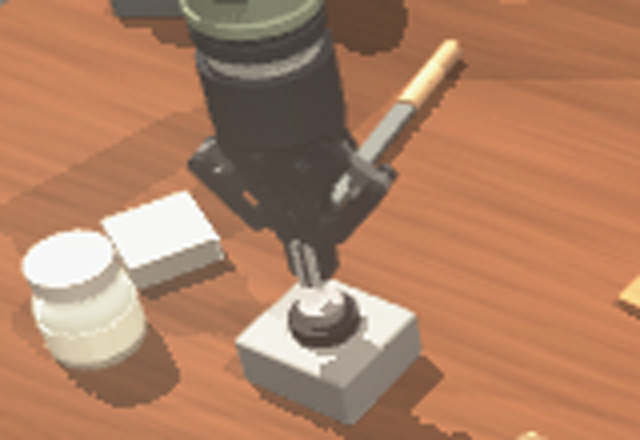

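View pics/side5.png

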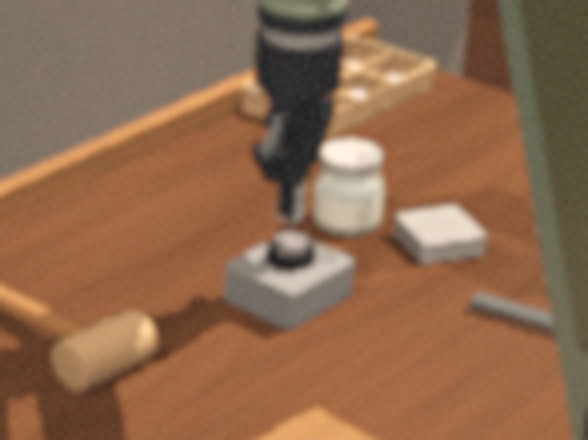

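In both views the tips, scene (308,285) and side (291,220), are centred over the button. I'll press in small steps.

```bash
python3 -m crank '[[[0,0,-0.4],[0,0,0]],[[0,0,-0.2],[0,0,0]],[[0,0,-0.1],[0,0,0]],[[0,0,-0.1],[0,0,0]],[[0,0,0],[0,0,0]],[[0,0,0],[0,0,0]]]'
python3 -m crank '[[[0,0,-0.05],[0,0,0]],[[0,0,0],[0,0,0]],[[0,0,0],[0,0,0]]]'
python3 -m crank '[[[0,0,-0.05],[0,0,0]],[[0,0,0],[0,0,0]],[[0,0,0],[0,0,0]]]'
```

```text
clock: 12.35
position: [634.8, -207.3, 76.3]
tcp_rot: [-3.141, 0.001, 0.236]
wrist_force: [-3.2, 1.5, 3.8]
finger_gap: 0.4
finger_force: 2.0
clock: 12.65
position: [635.0, -207.5, 74.8]
tcp_rot: [3.142, -0.0, 0.236]
wrist_force: [-1.8, 1.3, 6.1]
finger_gap: -0.2
finger_force: 2.7
clock: 12.95
position: [635.1, -207.5, 74.7]
tcp_rot: [3.141, 0.0, 0.236]
wrist_force: [-5.2, 1.7, 10.5]
finger_gap: 0.1
finger_force: 5.5
```

```bash
python3 -m crank '[[[0,0,-0.06],[0,0,0]],[[0,0,0],[0,0,0]],[[0,0,0],[0,0,0]]]'
python3 -m crank '[[[0,0,0.3],[0,0,0]],[[0,0,1],[0,0,0]],[[0,0,1],[0,0,0]],[[0,0,1],[0,0,0]],[[0,0,1],[0,0,0]],[[0,0,0],[0,0,0]],[[0,0,0],[0,0,0]],[[0,0,0],[0,0,0]],[[0,0,0],[0,0,0]]]'
python3 - <<'E'
from h import *
c=take('scene'); cv2.imwrite('pics/scene6.png',cv2.resize(c['pixels'],(800,600)))
E
```

```text
clock: 13.25
position: [635.2, -207.5, 74.6]
tcp_rot: [3.141, 0.0, 0.236]
wrist_force: [-8.3, 4.1, 17.9]
finger_gap: -0.2
finger_force: 9.0
clock: 14.15
position: [633.9, -207.0, 197.6]
tcp_rot: [-3.139, 0.003, 0.236]
wrist_force: [-0.1, 0.1, -0.2]
finger_gap: -0.0
finger_force: 0.0
```

View pics/scene6.png

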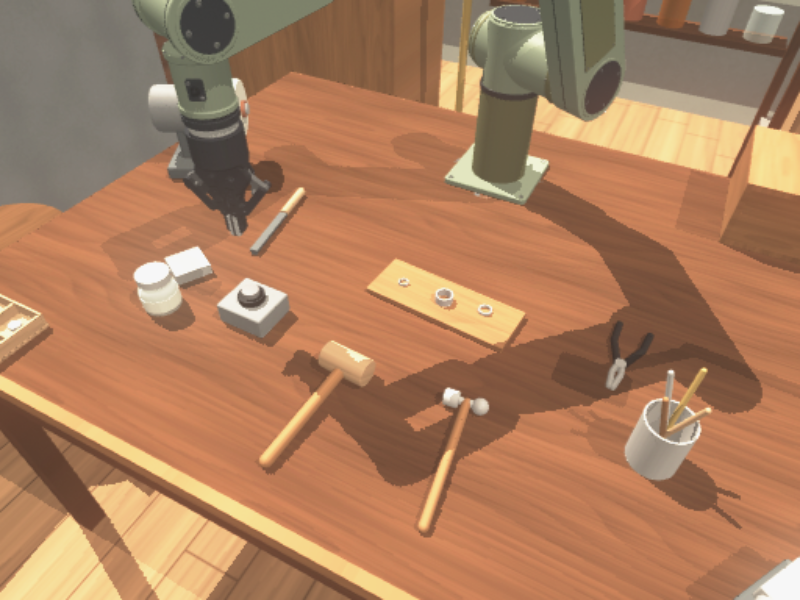

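The button hit its stop at 18 N, well above the 5 N needed, and is back up at (250,292). Everything else is where it started and the arm is clear.

```bash
python3 -c "
from workcell import r
print(r.job_done())"
```

```text
the job is handed in; nothing more can be done
None
```

The arm pointed at the largest ring and then at the mallet head for 2 s each, and pressed the save button down to its stop and let it come back up; nothing else visibly moved, and the job is handed in (no verdict was returned).

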